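Scan the weld seam with the pencil probe

ROBOT

A 7-joint arm with a two-finger parallel gripper is mounted at the origin on a cart in front of the work surface, level with it; the furniture and walls round the work are solid. World frame = base frame: x ahead of the robot, y to its left, z up, the work surface at z = 0. Lengths are in m, angles in rad, forces in N, time in s.
With the tool pointing down it reaches from about 0.425 to 0.875 m from the base axis. Payload 8.4 kg.
Tool frame: the origin (TCP) lies at the very end of the fingers, on their centre line; the grasp point (between the pads) lies 19 mm behind it; z points along the fingers, y is the line along which they close (so a half turn about z gives the same grasp; the last joint's range is limited). The gripper opens to 87 mm and grips with 3 to 60 N. Pads are 19 mm wide; open, the fingers measure 117 mm over their backs; the gripper's body (75 mm by 190 mm) begins 51 mm behind the grasp point.
Start: joints at [1.195, 0.333, 0.04, 1.465, -0.013, 1.343, -0.059], TCP at [0.178, -0.625, 0.223] pointing down, gripper open.
Joint ranges: [-2.58, 2.58], [-0.38, 2.09], [-1.3, 1.39], [0.25, 2.4], [-1.5, 4.64], [0.08, 2.09], [-2.65, 2.65]. Speed limits (rad/s): [2.22, 2.22, 2.79, 2.79, 3.14, 3.14, 3.14].

INTERFACE

Orientations are given as a rotation vector (axis times angle).
In Python, from rig import get_obs, grab_frame, sign_off gives the robot as it stands.
- The arm moves only by the shell command python3 -m inch 'ROWS' [FORCE]. ROWS is JSON, a list of rows, each a list of 7 numbers: the turn, a rotation vector about the tool's x, y, z scaled (see below), then the shift along the tool's x, y, z scaled (see below), then the closure, from -1 (fully open) to 1 (shut). In form: [[wx, wy, wz, tx, ty, tz, hand], ...]. A call has 1 to 8 rows; each row is the pose to reach, as a shift and turn from the pose commanded when the call began, along the tool's axes at that moment; what a row does not reach only later rows make up. The controller multiplies each number of a shift by 0.25 m and each number of a turn by pi/2 rad. A row lasts 1/12 s, in which the tool goes at most 41.7 mm and 7.16 degrees, less where a joint would pass 70% of its speed; a pose out of reach is approached as far as the arm can. A call with a number of a shift or a turn outside -1 to 1 is refused whole. A call with a gripper value outside its range is refused whole. The fingers move at their own pace and stop on an object; FORCE is the grip in N (left out, the last holds). Time passes only in rows, so rows that repeat a pose let the fingers close. It gives the time, the measured TCP pose, the force, the opening and the grip force at its end, in the units of the state.
- get_obs(): the state, without advancing time (a new reading comes with each control period).
- grab_frame(name): name is "scene" or "top" or "wrist"; returns a dict with "frame" (420x560x3 uint8, red, green, blue), "mtx" (3x3 intrinsics, pixels), "k1" (the pictures are not rectified: a ray, as slopes to the right and down, at radius r is drawn at 1 + k1 r^2 times it, then the intrinsics apply), "extrinsics" (4x4, takes a point from camera to world coordinates). Camera axes: x right, y down, z forward; pixel columns grow to the right and rows downward; lengths in m; the calibration is good to about 2 mm. A picture is of the moment at which its call begins. There is no depth.
- sign_off(): hands the job in; it is judged then, once.
The state is a dict: "time": time; "qpos": joint angles; "dq": joint speeds; "joint_efforts": joint torques, N m; "tcp_pos": TCP position; "tcp_rot": TCP orientation; "ft_force": force on the tool from outside, world axes, zero at the start; "ft_torque": the same for the moment, N m; "width": finger opening in m; "grip_force": force on a finger pad.
Only numpy, scipy, OpenCV 4.12 (cv2) and the standard library are available. Lean on these libraries where they do the work, as an engineer would, in place of code of your own. Each camera call takes 0.05 s, during which the arm holds its last target. There are 200 camera calls.

TASK

Take the pencil probe, the tool with the square handle, from the tool stand and guide its tip slowly along the whole weld seam of the sample, starting at the end with the dark clamp bar and finishing at the free end, in one pass. Go no faster than about 5 cm a second and keep the tip over the seam and on it or only a few millimetres above it, without pressing hard. Then put the probe back upright in the hole it came from, its collar resting on the stand, and leave the other tool in its own hole.

Things in the scene. Friction and masses are not known exactly. Their poses are not given: they have to be found in the camera images.
- probe: Pencil probe, 90 g, hanging by its collar in one of the stand's holes. Grey square handle 16 x 16 mm with thin black rings, 6 to 62 mm above the origin, steel stub on top to 68 mm; round collar 36 mm across, 6 mm thick; below it a round shank 11 mm across that tapers to a point. Origin: centre of the collar's underside; z up along the handle; x, y square to its flats. Yaw varies.
- probe_tip (a point): The probe's pointed lower tip, 45 mm below the probe's origin on its axis.
- knob_punch: Bystander in the other hole of the stand: same collar and shank, but a turned dark wooden mushroom knob 34 mm across (44 mm high) in place of the square handle. Origin: centre of the collar's underside. Leave it there.
- stand: Wooden tool stand fixed to the bench: foot 70 x 190 mm, top plate 56 x 180 x 20 mm, its top 60 mm above the bench, with two round through holes 24 mm across, 100 mm apart along its y axis. Origin: centre of the underside, z up. Its place and yaw vary, and which tool is in which hole.
- hole_a (a point): Centre of the mouth of the hole at the stand's -y end, level with the stand's top.
- hole_b (a point): Centre of the mouth of the hole at the stand's +y end, level with the stand's top.
- sample: Fixed wooden board 180 x 104 x 16 mm (origin: centre of its underside) with two 3 mm aluminium plates, top 19 mm above the origin. Their joint is a straight dark weld bead, 7 mm wide, 1 mm proud, 110 mm long. x runs along it from the dark clamp bar to the free end, z up. The bar, centred at x = -72 mm, is 14 mm wide, 100 mm across, top 27 mm (screws 31 mm) up. Place and yaw vary.
- seam_start (a point): Start of the seam beside the clamp bar, on the plates' top face: sample x = -50 mm, y = 0, z = 19 mm.
- seam_end (a point): Free end of the seam, on the plates' top face: sample x = +60 mm, y = 0, z = 19 mm.

How it is judged:
On the way, in this order (a step that is already met when the one before it is completed fails the run):
1. the probe tip is on (or within 10 mm above) the start of the seam, at the clamp bar's end (x of probe_tip in the frame of sample between -0.062 and -0.038 m and y of probe_tip in the frame of sample between -0.01 and 0.01 m and z of probe_tip in the frame of sample between 0.014 and 0.029 m), for 0.1 s.
2. the tip has followed the seam to a quarter of its length, within 10 mm sideways and 10 mm above (x of probe_tip in the frame of sample between -0.032 and -0.012 m and y of probe_tip in the frame of sample between -0.01 and 0.01 m and z of probe_tip in the frame of sample between 0.014 and 0.029 m), for 0.1 s.
3. the tip has followed the seam to half of its length, within 10 mm sideways and 10 mm above (x of probe_tip in the frame of sample between -0.005 and 0.015 m and y of probe_tip in the frame of sample between -0.01 and 0.01 m and z of probe_tip in the frame of sample between 0.014 and 0.029 m), for 0.1 s.
4. the tip has followed the seam to three quarters of its length, within 10 mm sideways and 10 mm above (x of probe_tip in the frame of sample between 0.022 and 0.042 m and y of probe_tip in the frame of sample between -0.01 and 0.01 m and z of probe_tip in the frame of sample between 0.014 and 0.029 m), for 0.1 s.
5. the tip is at the free end of the seam, within 10 mm sideways and 10 mm above (x of probe_tip in the frame of sample between 0.05 and 0.074 m and y of probe_tip in the frame of sample between -0.01 and 0.01 m and z of probe_tip in the frame of sample between 0.014 and 0.029 m), for 0.1 s.
At the end, for the whole second after the job is handed in: The probe hangs again in the hole it came from: collar within 10 mm of the hole's centre and resting on the stand's top (within 4 mm in height), upright within 10 degrees, at rest and released (((horizontal distance between probe and hole_a below 0.01 m and z of probe in the frame of stand between 0.056 and 0.064 m) or (horizontal distance between probe and hole_b below 0.01 m and z of probe in the frame of stand between 0.056 and 0.064 m)) and distance of probe from where it was at the start of the episode below 0.025 m and angle between probe's own z axis and vertical below 0.17 rad and linear speed of probe below 0.02 m/s); the robot touches nothing.
It fails at once if between the ends of the seam the low tip (under 35 mm over the plates) strays more than 14 mm sideways from the seam while over the board (x of probe_tip in the frame of sample between -0.036 and 0.046 m and z of probe_tip in the frame of sample below 0.054 m and (y of probe_tip in the frame of sample between 0.014 and 0.052 m or y of probe_tip in the frame of sample between -0.052 and -0.014 m)).
It fails at once if the tip is lifted more than 14 mm off the seam between its ends (x of probe_tip in the frame of sample between -0.036 and 0.046 m and y of probe_tip in the frame of sample between -0.03 and 0.03 m and z of probe_tip in the frame of sample between 0.033 and 0.054 m).
It fails at once if the probe moves faster than 0.12 m/s while scanning (x of probe_tip in the frame of sample between -0.036 and 0.046 m and y of probe_tip in the frame of sample between -0.014 and 0.014 m and z of probe_tip in the frame of sample below 0.033 m and linear speed of probe above 0.12 m/s).
It fails at once if the probe is pressed on the sample with more than 25 N (contact force between probe and sample above 25 N).
It fails at once if the other tool in the stand is lifted or displaced by more than 25 mm (distance of knob_punch from where it was at the start of the episode above 0.025 m).
It also fails if it takes over 56 s, if anything falls off the work surface, if the arm or the gripper's body presses on something with over 40 N, if the wrist force passes 120 N, or if a joint passes its speed limit or range.

## Working session

There is one attempt and no reset: what is moved stays moved. The work goes in short steps, Python scripts to look and compute and a shell command to move; the robot and the scene stay as the last step left them, time stands still between calls to the robot, and variables do not carry over. Pictures are saved under pics/ and viewed, at most 10 in all, crops included, and the job is handed in when it is done.

```bash
mkdir -p pics; ls; python3 - <<'E'
from rig import *
import cv2,numpy as np
o=get_obs();print({k:np.round(o[k],3).tolist() for k in o})
ims=[]
for n in("scene","top"):
    f=grab_frame(n);cv2.imwrite(f"pics/{n}0.png",f["frame"][:,:,::-1]);np.savez(f"pics/{n}0.npz",**f)
    print(n,f["mtx"].round(1).tolist(),f["k1"],f["extrinsics"].round(3).tolist())
E
```

```text
pics
{'time': 0.0, 'qpos': [1.195, 0.334, 0.04, 1.466, -0.013, 1.343, -0.059], 'dq': [0.0, 0.0, -0.001, 0.002, -0.0, 0.0, 0.002], 'joint_efforts': [-0.0, -65.635, 1.335, -40.381, -0.06, 0.045, 0.0], 'tcp_pos': [0.177, -0.625, 0.222], 'tcp_rot': [-3.11, -0.433, 0.001], 'ft_force': [0.142, -0.635, -0.542], 'ft_torque': [-0.006, -0.038, -0.042], 'grip_force': 0.0, 'width': 0.087}
scene [[509.8, 0.0, 274.4], [0.0, 509.8, 206.1], [0.0, 0.0, 1.0]] -0.03348806902654519 [[-0.887, -0.276, 0.369, 0.185], [-0.461, 0.508, -0.728, 0.844], [0.013, -0.816, -0.578, 0.605], [0.0, 0.0, 0.0, 1.0]]
top [[521.5, 0.0, 277.6], [0.0, 521.5, 203.8], [0.0, 0.0, 1.0]] -0.08548259075265821 [[0.015, -0.995, 0.095, 0.468], [-1.0, -0.018, -0.026, 0.163], [0.027, -0.095, -0.995, 0.983], [0.0, 0.0, 0.0, 1.0]]
```

View pics/scene0.png

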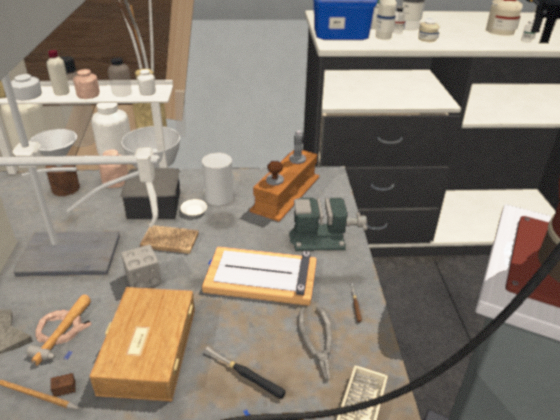

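View pics/top0.png

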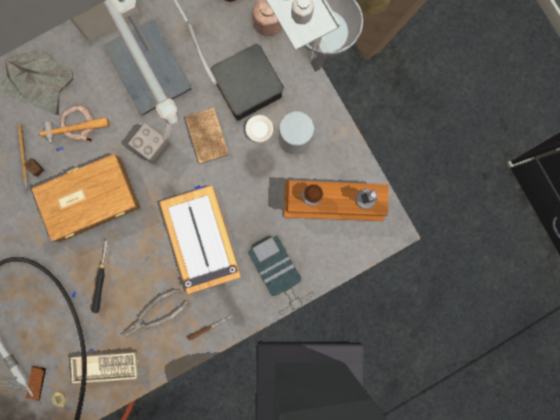

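The scene view shows the stand at about (287,185), with the square-handled probe at (298,145) and the knob at (275,170). The sample seam runs from (222,265) to (292,272), with the clamp bar at (304,272). In the top view the probe is at (367,198), the knob at (313,194), the seam runs (192,207)–(207,266), and the clamp bar is at (212,277).

```bash
cat > h.py <<'E'
import numpy as np,cv2
def ray(f,p):
    m=f["mtx"];d=np.array([(p[0]-m[0,2])/m[0,0],(p[1]-m[1,2])/m[1,1]]);s=d.copy()
    for _ in range(20): s=d/(1+float(f["k1"])*(s@s))
    E=f["extrinsics"];v=E[:3,:3]@np.r_[s,1];return E[:3,3],v/np.linalg.norm(v)
def plane(f,p,z):
    o,v=ray(f,p);return o+v*(z-o[2])/v[2]
def tri(views):
    A=0;b=0;R=[ray(f,p) for f,p in views]
    for o,v in R:
        P=np.eye(3)-np.outer(v,v);A=A+P;b=b+P@o
    x=np.linalg.solve(A,b);return x,[np.linalg.norm((np.eye(3)-np.outer(v,v))@(x-o)) for o,v in R]
def proj(f,X):
    E=f["extrinsics"];c=E[:3,:3].T@(np.asarray(X)-E[:3,3]);s=c[:2]/c[2];s=s*(1+float(f["k1"])*(s@s));return s*f["mtx"][[0,1],[0,1]]+f["mtx"][:2,2]
E
python3 - <<'E'
from h import *
T=dict(np.load("pics/top0.npz"));S=dict(np.load("pics/scene0.npz"))
def seam(f,box):
    x0,y0,x1,y1=box;g=cv2.cvtColor(f["frame"],cv2.COLOR_RGB2GRAY)[y0:y1,x0:x1]
    m=(g<120).astype(np.uint8);n,l,st,c=cv2.connectedComponentsWithStats(m)
    k=1+np.argmax(st[1:,4]);ys,xs=np.where(l==k);P=np.c_[xs+x0,ys+y0].astype(float)
    r=cv2.minAreaRect(P.astype(np.float32));vx=np.linalg.svd(P-P.mean(0))[2][0];t=(P-P.mean(0))@vx
    print(st[k],r);return P.mean(0)+np.outer([t.min()-.3,t.max()+.3],vx)
a=seam(T,(180,200,220,268));b=seam(S,(217,258,297,277))
print(a,b)
for p in a:print("top",plane(T,p,.02).round(4))
for p in b:print("scene",plane(S,p,.02).round(4))
for p,q in((a[0],b[0]),(a[1],b[1]),(a[0],b[1]),(a[1],b[0])):print(tri([(T,p),(S,q)]))
c1=cv2.resize(T["frame"][170:230,280:400],None,fx=6,fy=6,interpolation=2)
c2=cv2.resize(S["frame"][125:220,245:325],None,fx=5,fy=5,interpolation=2)
cv2.imwrite("pics/ct.png",c1[:,:,::-1]);cv2.imwrite("pics/cs.png",c2[:,:,::-1])
E
```

```text
[25 58  3  8  8] ((206.00003051757812, 261.5), (7.276068687438965, 0.7276068925857544), 75.96376037597656)Traceback (most recent call last):
  File "<stdin>", line 9, in <module>
  File "<stdin>", line 6, in seam
    return _wrapfunc(a, 'argmax', axis=axis, out=out, **kwds)
    return bound(*args, **kwds)
ValueError: attempt to get argmax of an empty sequence
```

```bash
cat > s.py <<'E'
from h import *
T=dict(np.load("pics/top0.npz"));S=dict(np.load("pics/scene0.npz"))
def seam(f,box):
    x0,y0,x1,y1=box;g=cv2.cvtColor(f["frame"],cv2.COLOR_RGB2GRAY)[y0:y1,x0:x1]
    bh=cv2.morphologyEx(g,cv2.MORPH_BLACKHAT,np.ones((9,9)))
    m=(bh>45).astype(np.uint8);n,l,st,c=cv2.connectedComponentsWithStats(m)
    k=1+np.argmax(np.hypot(st[1:,2],st[1:,3]));ys,xs=np.where(l==k);P=np.c_[xs+x0,ys+y0].astype(float)
    vx=np.linalg.svd(P-P.mean(0))[2][0];t=(P-P.mean(0))@vx
    print(st[1:].tolist(),g.min(),bh.max());return P.mean(0)+np.outer([t.min()-.3,t.max()+.3],vx)
c1=cv2.resize(T["frame"][170:230,280:400],None,fx=6,fy=6,interpolation=2)
c2=cv2.resize(S["frame"][125:220,245:325],None,fx=5,fy=5,interpolation=2)
cv2.imwrite("pics/ct.png",c1[:,:,::-1]);cv2.imwrite("pics/cs.png",c2[:,:,::-1])
a=seam(T,(180,196,220,268));b=seam(S,(217,255,297,280))
print(a,b)
for p in a:print("top",plane(T,p,.02).round(4))
for p in b:print("scene",plane(S,p,.02).round(4))
for p,q in((a[0],b[0]),(a[1],b[1]),(a[0],b[1]),(a[1],b[0])):print(tri([(T,p),(S,q)]))
E
python3 s.py
```

```text
[[22, 0, 1, 1, 1], [36, 0, 4, 13, 27], [9, 11, 20, 60, 207], [38, 30, 1, 1, 1], [0, 56, 2, 5, 5]] 106 132
[[75, 0, 5, 1, 5], [8, 9, 67, 10, 169]] 135 109
[[189.25410162 206.60903089]
 [207.48141559 266.47150055]] [[224.6886949  265.08220474]
 [291.33896757 272.67497047]]
top [0.5515 0.302  0.02  ]
top [0.442  0.2653 0.02  ]
scene [0.5531 0.3024 0.02  ]
scene [0.4447 0.2655 0.02  ]
(array([0.55218427, 0.30233707, 0.02017706]), [np.float64(0.0008314696634178707), np.float64(0.000831469663417517)])
(array([0.44317094, 0.26576613, 0.02074218]), [np.float64(0.0012926523521616905), np.float64(0.0012926523521616631)])
(array([0.49721175, 0.28314531, 0.02796648]), [np.float64(0.05594482445362838), np.float64(0.05594482445362833)])
(array([0.49040725, 0.29372006, 0.04155909]), [np.float64(0.056815497327981045), np.float64(0.056815497327980975)])
```

View pics/ct.png

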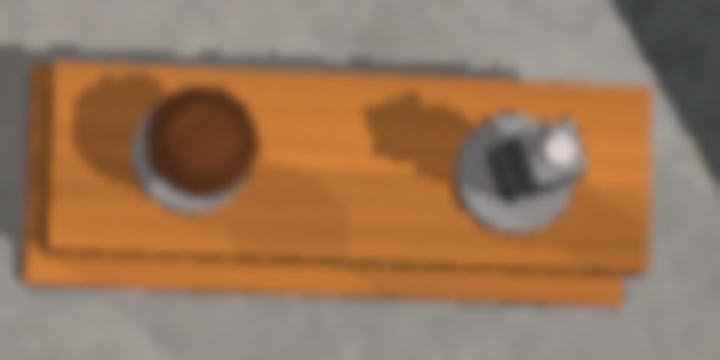

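View pics/cs.png

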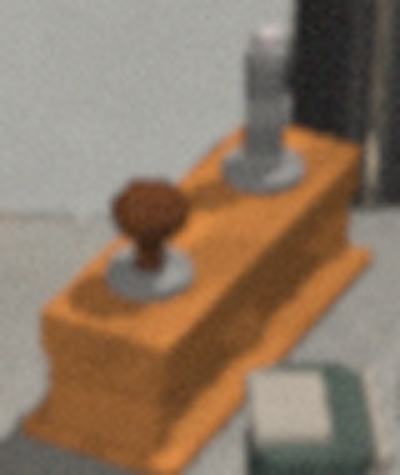

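The top crop shows the probe collar centred at crop (516,174), i.e. full-image (366,199), and the stub top at (561,144), i.e. (373.5,194). The scene crop shows the collar at (263,168), i.e. (297.6,158.5), and the stub top at (268,32), i.e. (298.6,131.5). The knob is in the other hole. Next I triangulate the probe and compute a viewing pose for the wrist camera.

```bash
cat > m.py <<'E'
from h import *
from rig import get_obs
from scipy.spatial.transform import Rotation as R
def rows(p,yaw=None,pos=None,rot=None,tilt=None):
    """row numbers for target TCP p (tool down, tool y at world angle yaw)"""
    o=get_obs();r0=R.from_rotvec(o["tcp_rot"] if rot is None else rot);p0=np.array(o["tcp_pos"] if pos is None else pos)
    t=r0.inv().apply(np.array(p)-p0)/.25
    if yaw is None:w=np.zeros(3)
    else:
        best=None
        for k in(0,np.pi):
            y=np.array([np.cos(yaw+k),np.sin(yaw+k),0]);z=np.array([0,0,-1.]);r1=R.from_matrix(np.c_[np.cross(y,z),y,z])
            w=(r0.inv()*r1).as_rotvec()
            if best is None or np.linalg.norm(w)<np.linalg.norm(best):best=w
        w=best
    return np.r_[w/(np.pi/2),t].round(4)
E
python3 - <<'E'
from m import *
T=dict(np.load("pics/top0.npz"));S=dict(np.load("pics/scene0.npz"))
c,e=tri([(T,(365.6,198.6)),(S,(297.2,158.2))]);print("collar",c,e)
s,e=tri([(T,(373.1,193.6)),(S,(298.2,131.5))]);print("stub",s,e)
k,e=tri([(T,(313.2,193.3)),(S,(274.7,166))]);print("knob top",k,e)
o=get_obs();r=R.from_rotvec(o["tcp_rot"]).as_matrix();print(r.round(3))
f=__import__("rig").grab_frame("wrist");E=f["extrinsics"];print("cam in tool",(r.T@(E[:3,3]-o["tcp_pos"])).round(3),(r.T@E[:3,:3]).round(2).tolist(),f["mtx"][0,0])
for v in(f,):print("stub in wrist now",proj(f,s))
E
```

```text
collar [ 0.56848543 -0.01685338  0.06371444] [np.float64(0.001005781783734533), np.float64(0.0010057817837343806)]
stub [ 0.56979765 -0.01742404  0.1261691 ] [np.float64(0.00044743676748261094), np.float64(0.00044743676748256747)]
knob top [0.57261538 0.07992747 0.09393794] [np.float64(0.0009231033750920293), np.float64(0.0009231033750919414)]
[[ 0.962  0.273 -0.001]
 [ 0.273 -0.962  0.001]
 [-0.    -0.001 -1.   ]]
cam in tool [ 0.071 -0.001 -0.162] [[-0.0, -0.97, -0.26], [1.0, -0.0, -0.0], [0.0, -0.26, 0.97]] 372.7601624478745
stub in wrist now [ -856.46763038 -1039.13625705]
```

```bash
python3 - <<'E'
from m import *
print(rows((.569,-.017,.24)),rows((.569,-.017,.24))*.25)
E
```

```text
[ 0.      0.      0.      2.1709 -1.9112 -0.0704] [ 0.        0.        0.        0.542725 -0.4778   -0.0176  ]
```

```bash
for i in 1 ; do python3 -m inch '[[0,0,0,0.724,-0.637,-0.024,-1],[0,0,0,0.724,-0.637,-0.024,-1],[0,0,0,0.724,-0.637,-0.024,-1],[0,0,0,0.724,-0.637,-0.024,-1],[0,0,0,0.724,-0.637,-0.024,-1],[0,0,0,0.724,-0.637,-0.024,-1]]'
python3 -m inch '[[0,0,0,0.724,-0.637,-0.024,-1],[0,0,0,0.724,-0.637,-0.024,-1],[0,0,0,0.724,-0.637,-0.024,-1],[0,0,0,0.724,-0.637,-0.024,-1],[0,0,0,0.724,-0.637,-0.024,-1],[0,0,0,0.724,-0.637,-0.024,-1]]'
python3 -m inch '[[0,0,0,0.724,-0.637,-0.024,-1],[0,0,0,0.724,-0.637,-0.024,-1],[0,0,0,0.724,-0.637,-0.024,-1],[0,0,0,0.724,-0.637,-0.024,-1],[0,0,0,0.724,-0.637,-0.024,-1],[0,0,0,0.724,-0.637,-0.024,-1],[0,0,0,0.724,-0.637,-0.024,-1],[0,0,0,0.724,-0.637,-0.024,-1]]'
done
python3 - <<'E'
from m import *
from rig import *
f=grab_frame("wrist");np.savez("pics/w1.npz",**f);cv2.imwrite("pics/w1.png",f["frame"][:,:,::-1])
o=get_obs();print(o["time"],o["tcp_pos"],o["tcp_rot"],o["ft_force"])
print(proj(f,(.5698,-.0174,.126)),proj(f,(.5685,-.0169,.066)))
E
```

```text
time: 0.65
tcp_pos: [0.3098, -0.4195, 0.2286]
tcp_rot: [-3.111, -0.436, -0.0]
ft_force: [0.7, 0.2, 0.2]
width: 0.0869
grip_force: 0.0
time: 1.15
tcp_pos: [0.4401, -0.2167, 0.2347]
tcp_rot: [-3.111, -0.437, -0.001]
ft_force: [0.7, -1.2, 0.3]
width: 0.0873
grip_force: 0.0
time: 1.82
tcp_pos: [0.5697, -0.0149, 0.2401]
tcp_rot: [-3.109, -0.44, 0.001]
ft_force: [0.2, -0.9, 0.6]
width: 0.0868
grip_force: 0.0
1.8667 [ 0.56925964 -0.01699437  0.2400345 ] [-3.11100969e+00 -4.35236973e-01  1.64601027e-03] [-0.30343567 -1.8968037  -1.06884343]
[283.11677684 204.12720744] [281.55032708 188.97701307]
```

View pics/w1.png

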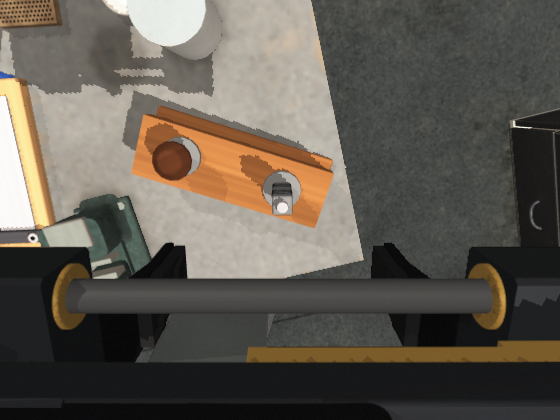

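The wrist image shows the probe collar at (281,188) and stub at (282,207), matching the prediction to about 3 px. The knob is at (172,160). The handle looks nearly aligned with the image axes, so I enlarge it to get the yaw.

```bash
python3 - <<'E'
from m import *
f=np.load("pics/w1.npz");c=cv2.resize(f["frame"][165:221,253:309],None,fx=10,fy=10,interpolation=cv2.INTER_CUBIC)
cv2.imwrite("pics/w1c.png",c[:,:,::-1])
E
```

```text
(no output)
```

View pics/w1c.png

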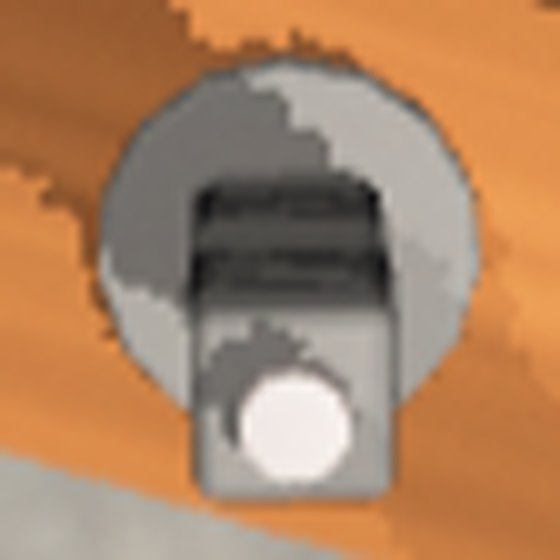

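The handle's top face spans crop (195–393, 305–498) with edges parallel to the image axes, so the current tool yaw already matches the flats. The stub top is at (282.1,207.2) and the collar centre at (281.5,188.3).

```bash
python3 - <<'E'
from m import *
T=dict(np.load("pics/top0.npz"));S=dict(np.load("pics/scene0.npz"));W=dict(np.load("pics/w1.npz"))
print(tri([(T,(373.1,193.6)),(S,(298.2,131.5)),(W,(282.1,207.2))]))
print(tri([(T,(365.6,198.6)),(S,(297.2,158.2)),(W,(281.5,188.3))]))
for f,p,q in((T,(373.1,193.6),(365.6,198.6)),(S,(298.2,131.5),(297.2,158.2)),(W,(282.1,207.2),(281.5,188.3))):print(plane(f,p,.128),plane(f,q,.066))
o=get_obs();print(o["tcp_pos"],R.from_rotvec(o["tcp_rot"]).as_matrix().round(4))
for z in(.15,.09):print(rows((.569,-.0185,z),pos=o["tcp_pos"]))
E
```

```text
(array([ 0.56888884, -0.01695264,  0.12718052]), [np.float64(0.0005581293165271282), np.float64(0.0012053860535880196), np.float64(0.0013243210095192188)])
(array([ 0.56853783, -0.01686274,  0.06366601]), [np.float64(0.0010492691363589467), np.float64(0.0009628592926156997), np.float64(8.913265823671847e-05)])
[ 0.56916828 -0.0172119   0.128     ] [ 0.56731146 -0.01679808  0.066     ]
[ 0.56874565 -0.01397615  0.128     ] [ 0.56780219 -0.0128586   0.066     ]
[ 0.56775681 -0.0171684   0.128     ] [ 0.56909894 -0.01667787  0.066     ]
[ 0.56925964 -0.01699437  0.2400345 ] [[ 9.616e-01  2.744e-01 -1.100e-03]
 [ 2.744e-01 -9.616e-01  1.000e-04]
 [-1.000e-03 -4.000e-04 -1.000e+00]]
[ 0.      0.      0.     -0.0023  0.0057  0.3601]
[ 0.      0.      0.     -0.0021  0.0058  0.6001]
```

```bash
python3 -m inch '[[0,0,0,-0.004,0,0.1,-1],[0,0,0,-0.004,0,0.2,-1],[0,0,0,-0.004,0,0.3,-1],[0,0,0,-0.004,0,0.4,-1],[0,0,0,-0.004,0,0.5,-1],[0,0,0,-0.004,0,0.58,-1],[0,0,0,-0.004,0,0.64,-1],[0,0,0,-0.004,0,0.64,-1]]'
python3 -m inch '[[0,0,0,0,0,0,1],[0,0,0,0,0,0,1],[0,0,0,0,0,0,1],[0,0,0,0,0,0,1],[0,0,0,0,0,0,1],[0,0,0,0,0,0,1],[0,0,0,0,0,0,1],[0,0,0,0,0,0,1]]' 30
```

```text
time: 2.53
tcp_pos: [0.5657, -0.0198, 0.0773]
tcp_rot: [-3.112, -0.429, 0.009]
ft_force: [-1.2, -0.1, 0.6]
width: 0.0872
grip_force: 0.0
time: 3.2
tcp_pos: [0.5685, -0.0175, 0.0807]
tcp_rot: [-3.112, -0.433, -0.0]
ft_force: [0.1, 0.1, 0.3]
width: 0.0418
grip_force: 0.0
```

```bash
python3 -m inch '[[0,0,0,0,0,0,1],[0,0,0,0,0,0,1],[0,0,0,0,0,0,1],[0,0,0,0,0,0,1],[0,0,0,0,0,0,1],[0,0,0,0,0,0,1],[0,0,0,0,0,0,1],[0,0,0,0,0,0,1]]' 30
python3 - <<'E'
from m import *
from rig import *
f=grab_frame("wrist");np.savez("pics/w2.npz",**f)
o=get_obs();print({k:np.round(o[k],4).tolist() for k in("time","tcp_pos","tcp_rot","ft_force","ft_torque","width","grip_force")})
mid=np.array([.4977,.2840]);u=np.array([.109,.0366]);u/=np.linalg.norm(u)
print(u,np.degrees(np.arctan2(u[1],u[0])))
for n,s in(("start",-.055),("end",.055)):print(n,mid+u*s)
print("clamp bar",mid-u*.077, "board far corner etc",mid-u*.095)
E
```

```text
time: 3.87
tcp_pos: [0.5684, -0.0176, 0.0806]
tcp_rot: [-3.112, -0.433, -0.0]
ft_force: [-0.0, -0.5, -1.0]
width: 0.0158
grip_force: 30.0
{'time': 3.9167, 'tcp_pos': [0.5684, -0.0176, 0.0805], 'tcp_rot': [-3.1115, -0.4333, 0.0001], 'ft_force': [-0.5401, 0.4352, -1.3511], 'ft_torque': [0.0175, -0.0048, 0.0129], 'width': 0.0159, 'grip_force': 29.9538}
[0.94798523 0.31831431] 18.561011940760668
start [0.44556081 0.26649271]
end [0.54983919 0.30150729]
clamp bar [0.42470514 0.2594898 ] board far corner etc [0.4076414  0.25376014]
```

```bash
python3 -m inch '[[0,0,0,0,0,-0.05,1],[0,0,0,0,0,-0.12,1],[0,0,0,0,0,-0.22,1],[0,0,0,0,0,-0.34,1],[0,0,0,0,0,-0.46,1],[0,0,0,0,0,-0.58,1],[0,0,0,0,0,-0.68,1],[0,0,0,0,0,-0.68,1]]'
python3 - <<'E'
from m import *
from rig import *
T=dict(np.load("pics/top0.npz"));S=dict(np.load("pics/scene0.npz"))
print("lamp",tri([(T,(167,110)),(S,(150,165))]))
print("vise",tri([(T,(266,250)),(S,(310,207))]))
f=grab_frame("scene");np.savez("pics/s3.npz",**f)
o=get_obs();print(o["tcp_pos"],o["width"])
p=np.array(o["tcp_pos"])-[0,0,.0655];q=proj(f,p);print(q);a,b=np.clip(q.astype(int)-40,0,None)
print("start,z.25",rows((.4456,.2665,.25)),"->",rows((.4456,.2665,.25))*.25)
c=f["frame"][max(b-30,0):b+60,a:a+90];print(a,max(b-30,0));cv2.imwrite("pics/s3.png",cv2.resize(c,None,fx=6,fy=6,interpolation=2)[:,:,::-1])
E
```

```text
time: 4.58
tcp_pos: [0.5707, -0.017, 0.2573]
tcp_rot: [3.11, 0.434, 0.013]
ft_force: [-0.3, -0.9, -0.4]
width: 0.0158
grip_force: 30.0
lamp (array([0.68265496, 0.31470484, 0.18879914]), [np.float64(0.005010935318078942), np.float64(0.005010935318078775)])
vise (array([0.46853943, 0.15695366, 0.07982345]), [np.float64(0.00531553634024798), np.float64(0.005315536340248031)])
[ 0.56980632 -0.01721321  0.25437167] 0.015523016684759573
[299.64032038 103.14082158]
start,z.25 [ 0.      0.      0.     -0.1676 -1.2275  0.0142] -> [ 0.        0.        0.       -0.0419   -0.306875  0.00355 ]
259 33
```

View pics/s3.png

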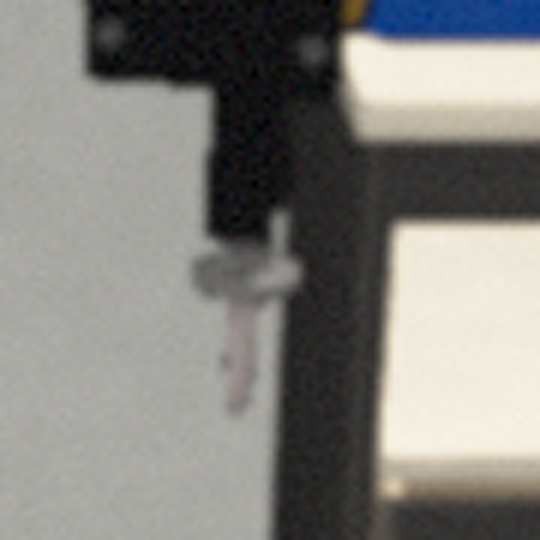

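The probe hangs straight in the grip. The tip is at crop (237,412), i.e. full (298.4,101.6), within 2 px of the predicted (299.6,103.1). Now I move to above the seam start.

```bash
python3 -m inch '[[0,0,0,-0.02,-0.12,0,1],[0,0,0,-0.034,-0.25,0,1],[0,0,0,-0.052,-0.38,0,1],[0,0,0,-0.068,-0.5,0.003,1],[0,0,0,-0.084,-0.614,0.007,1],[0,0,0,-0.084,-0.614,0.007,1]]'
python3 -m inch '[[0,0,0,-0.02,-0.12,0,1],[0,0,0,-0.034,-0.25,0,1],[0,0,0,-0.052,-0.38,0,1],[0,0,0,-0.068,-0.5,0.003,1],[0,0,0,-0.084,-0.58,0.007,1],[0,0,0,-0.084,-0.614,0.007,1],[0,0,0,-0.084,-0.614,0.007,1],[0,0,0,-0.084,-0.614,0.007,1]]'
python3 - <<'E'
from m import *
from rig import *
o=get_obs();print(o["time"],o["tcp_pos"],o["tcp_rot"])
f=grab_frame("top");np.savez("pics/t4.npz",**f);cv2.imwrite("pics/t4.png",f["frame"][:,:,::-1])
print(proj(f,[.4456,.2665,.02]),proj(f,[.5498,.3015,.02]),proj(f,[.5498,.3015,.16]))
E
```

```text
time: 5.13
tcp_pos: [0.503, 0.1307, 0.2485]
tcp_rot: [-3.108, -0.446, 0.002]
ft_force: [0.7, 0.6, -1.6]
width: 0.016
grip_force: 30.0
time: 5.8
tcp_pos: [0.4445, 0.2653, 0.2466]
tcp_rot: [3.111, 0.433, -0.001]
ft_force: [0.8, -0.5, -0.3]
width: 0.016
grip_force: 30.0
5.8 [0.4444622  0.26527414 0.2466138 ] [ 3.11086380e+00  4.33127014e-01 -1.18966543e-03]
[206.89420893 264.4682221 ] [189.48207228 207.50481554] [177.05632787 199.76415832]
```

View pics/t4.png

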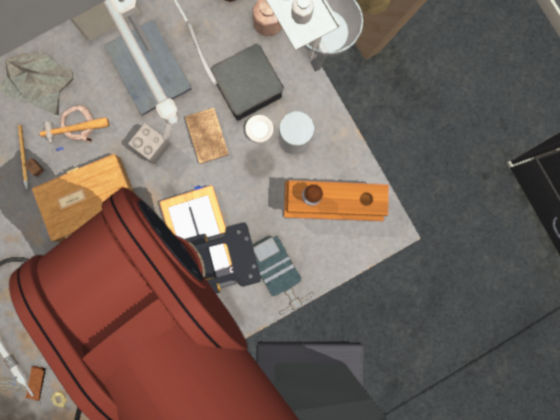

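The top view shows the gripper over the clamp end, about (225,255). The seam's free end is still visible at (190,207), the emptied stand hole is at (367,199), and there is room to the lamp head at (167,108). Descending above the seam start next.

```bash
python3 -m inch '[[0,0,0,0.006,-0.003,0.1,1],[0,0,0,0.006,-0.003,0.22,1],[0,0,0,0.006,-0.003,0.34,1],[0,0,0,0.006,-0.003,0.44,1],[0,0,0,0.006,-0.003,0.5,1],[0,0,0,0.006,-0.003,0.5,1],[0,0,0,0.006,-0.003,0.5,1],[0,0,0,0.006,-0.003,0.5,1]]'
cat > where.py <<'E'
from m import *
from rig import *
P=[];Q=[]
for i in range(4):
    f=grab_frame("scene");o=get_obs();P.append(o["tcp_pos"]);Q.append(o["tcp_rot"])
    q=np.array(Q[-1]);Q[-1]=q if q[0]*Q[0][0]>0 else -q
p=np.mean(P,0);r=R.from_rotvec(Q).mean().as_rotvec();print("t",o["time"],"p",p.round(4),"sd",np.std(P,0).round(4),"z",R.from_rotvec(r).as_matrix()[:,2].round(4),o["ft_force"])
mid=np.array([.4977,.2840]);u=np.array([.948,.3183])
tip=p+R.from_rotvec(r).apply([0,0,.0655]);d=tip[:2]-mid;print("tip in sample",d@u+.005,u[0]*d[1]-u[1]*d[0],tip[2])
for n,s in(("start",-.055),("end",.055)):
    t=np.r_[mid+u*s,.0895];print(n,rows(t,pos=p,rot=r))
E
python3 where.py
```

```text
time: 6.52
tcp_pos: [0.4465, 0.267, 0.1232]
tcp_rot: [-3.112, -0.431, -0.002]
ft_force: [-0.9, 0.2, -0.6]
width: 0.0158
grip_force: 30.0
t 6.7167 p [0.4464 0.2675 0.1234] sd [0.0002 0.0001 0.0001] z [ 1.9e-03  7.0e-04 -1.0e+00] [-0.04812634  0.17793322 -0.98196882]
tip in sample -0.048799402326669176 0.0006822235569262664 0.057897387283443305
start [ 0.      0.      0.     -0.0044  0.0029  0.1356]
end [ 0.      0.      0.      0.4351 -0.0181  0.1365]
```

```bash
python3 -m inch '[[0,0,0,-0.004,0.003,0.02,1],[0,0,0,-0.004,0.003,0.045,1],[0,0,0,-0.004,0.003,0.07,1],[0,0,0,-0.004,0.003,0.095,1],[0,0,0,-0.004,0.003,0.115,1],[0,0,0,-0.004,0.003,0.136,1],[0,0,0,-0.004,0.003,0.136,1],[0,0,0,-0.004,0.003,0.136,1]]'
python3 where.py
python3 - <<'E'
from m import *
from rig import *
f=grab_frame("wrist");np.savez("pics/w5.npz",**f);o=get_obs()
q=proj(f,np.array(o["tcp_pos"])-[0,0,.0655]);print("tip px",q,"seam",proj(f,(.4456,.2665,.02)),proj(f,(.5498,.3015,.02)))
c=cv2.resize(f["frame"],(784,588))
cv2.imwrite("pics/w5.png",c[:,:,::-1])
E
```

```text
time: 7.38
tcp_pos: [0.4444, 0.2664, 0.0877]
tcp_rot: [-3.112, -0.434, 0.001]
ft_force: [0.2, -0.8, -0.9]
width: 0.016
grip_force: 30.0
t 7.5833 p [0.4448 0.2666 0.0883] sd [0.0001 0.     0.0001] z [ 2.e-04  3.e-04 -1.e+00] [ 0.76282183 -0.39917457 -0.38323642]
tip in sample -0.05071358228982187 0.00034411282452766895 0.02277334770888005
start [ 0.      0.      0.      0.003   0.0012 -0.0049]
end [ 0.      0.      0.      0.4425 -0.0195 -0.0048]
tip px [280.05151461 222.32281385] seam [280.38030229 219.93461751] [271.42390702  35.59603699]
```

View pics/w5.png

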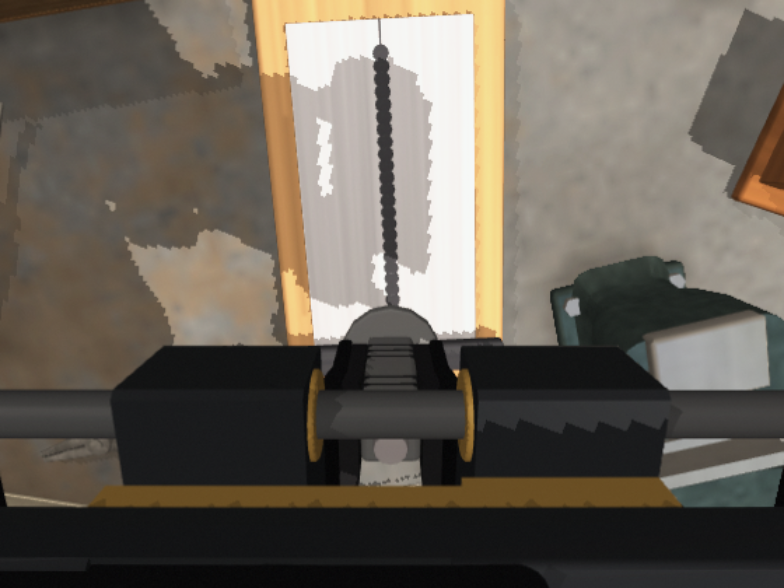

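The wrist view (scaled 1.4x) shows the seam's free end at (380,52), i.e. (271,37), against a predicted (271.4,35.6). The seam runs straight under the probe axis at x≈391. Aligned, so I scan at about 4 cm/s.

```bash
python3 -m inch '[[0,0,0,0.0138,-0.0006,0,1],[0,0,0,0.0276,-0.0012,0,1],[0,0,0,0.0414,-0.0018,-0.001,1],[0,0,0,0.0552,-0.0024,-0.001,1],[0,0,0,0.069,-0.003,-0.002,1],[0,0,0,0.0828,-0.0036,-0.002,1],[0,0,0,0.0966,-0.0042,-0.002,1],[0,0,0,0.1106,-0.0049,-0.002,1]]'
python3 -m inch '[[0,0,0,0.0138,-0.0006,0,1],[0,0,0,0.0276,-0.0012,0,1],[0,0,0,0.0414,-0.0018,0,1],[0,0,0,0.0552,-0.0024,0,1],[0,0,0,0.069,-0.003,0,1],[0,0,0,0.0828,-0.0036,0,1],[0,0,0,0.0966,-0.0042,0,1],[0,0,0,0.1106,-0.0049,0,1]]'
python3 where.py
```

```text
time: 8.3
tcp_pos: [0.4712, 0.2753, 0.0885]
tcp_rot: [-3.111, -0.433, 0.0]
ft_force: [0.9, -0.6, -0.8]
width: 0.0155
grip_force: 30.0
time: 8.97
tcp_pos: [0.4975, 0.284, 0.0886]
tcp_rot: [-3.112, -0.433, 0.0]
ft_force: [0.3, 0.3, -0.3]
width: 0.0158
grip_force: 30.0
t 9.1667 p [0.4975 0.284  0.0885] sd [0.0004 0.0001 0.    ] z [-0.e+00  2.e-04 -1.e+00] [ 0.19666168 -1.32461971 -2.05262035]
tip in sample 0.004841317140716872 7.632642341244898e-05 0.02304116329011735
start [ 0.      0.      0.     -0.2191  0.0106 -0.0038]
end [ 0.      0.      0.      0.2204 -0.0102 -0.0038]
```

```bash
python3 -m inch '[[0,0,0,0.0138,-0.0006,0,1],[0,0,0,0.0276,-0.0012,0,1],[0,0,0,0.0414,-0.0018,0,1],[0,0,0,0.0552,-0.0024,0,1],[0,0,0,0.069,-0.003,0,1],[0,0,0,0.0828,-0.0036,0,1],[0,0,0,0.0966,-0.0042,0,1],[0,0,0,0.1106,-0.005,0,1]]'
python3 -m inch '[[0,0,0,0.0138,-0.0006,0,1],[0,0,0,0.0276,-0.0012,0,1],[0,0,0,0.0414,-0.0018,0,1],[0,0,0,0.0552,-0.0024,0,1],[0,0,0,0.069,-0.003,0,1],[0,0,0,0.0828,-0.0036,0,1],[0,0,0,0.0966,-0.0042,0,1],[0,0,0,0.1106,-0.005,0,1]]'
python3 -m inch '[[0,0,0,0.004,0,0,1],[0,0,0,0.004,0,0,1],[0,0,0,0.004,0,0,1]]'
python3 where.py
```

```text
time: 9.83
tcp_pos: [0.5237, 0.2928, 0.0885]
tcp_rot: [-3.111, -0.433, 0.0]
ft_force: [-0.1, -0.1, -1.5]
width: 0.0159
grip_force: 30.0
time: 10.5
tcp_pos: [0.55, 0.3015, 0.0886]
tcp_rot: [3.112, 0.433, -0.0]
ft_force: [-0.3, 0.6, -1.2]
width: 0.0157
grip_force: 30.0
time: 10.75
tcp_pos: [0.5505, 0.3017, 0.0885]
tcp_rot: [-3.112, -0.433, 0.0]
ft_force: [-0.5, 0.0, -1.7]
width: 0.0157
grip_force: 30.0
t 10.95 p [0.5505 0.3016 0.0886] sd [0. 0. 0.] z [-1.e-04 -0.e+00 -1.e+00] [-0.21707874  0.2826365  -1.66180864]
tip in sample 0.060644250221806334 -7.450195891218689e-05 0.02307863916406004
start [ 0.      0.      0.     -0.4421  0.0205 -0.0036]
end [ 0.      0.      0.     -0.0026 -0.0002 -0.0037]
```

```bash
python3 -m inch '[[0,0,0,0,0,-0.03,1],[0,0,0,0,0,-0.08,1],[0,0,0,0,0,-0.18,1],[0,0,0,0,0,-0.3,1],[0,0,0,0,0,-0.42,1],[0,0,0,0,0,-0.54,1],[0,0,0,0,0,-0.65,1],[0,0,0,0,0,-0.65,1]]'
python3 - <<'E'
from m import *
T=dict(np.load("pics/t4.npz"));g=cv2.cvtColor(T["frame"],cv2.COLOR_RGB2GRAY)[190:208,357:378]
m=(g<np.percentile(g,5)+25).astype(np.uint8);n,l,st,c=cv2.connectedComponentsWithStats(m);k=1+np.argmax(st[1:,4]);print(st[k],c[k]+[357,190],plane(T,c[k]+[357,190],.06))
o=get_obs();a=rows((.5684,-.0176,.25));print(o["tcp_pos"],a)
E
```

```text
time: 11.62
tcp_pos: [0.5523, 0.3037, 0.259]
tcp_rot: [-3.108, -0.433, -0.014]
ft_force: [0.9, 0.4, 0.0]
width: 0.0159
grip_force: 30.0
[  3   3  13  12 119] [366.20168067 198.7394958 ] [ 0.56773225 -0.01906698  0.06      ]
[0.5522505  0.30365812 0.25900347] [ 0.      0.      0.     -0.2898  1.2537  0.0306]
```

```bash
python3 -m inch '[[0,0,0,-0.03,0.12,0,1],[0,0,0,-0.057,0.25,0,1],[0,0,0,-0.086,0.38,0,1],[0,0,0,-0.114,0.5,0,1],[0,0,0,-0.141,0.623,0,1],[0,0,0,-0.141,0.623,0,1]]'
python3 -m inch '[[0,0,0,-0.03,0.12,0,1],[0,0,0,-0.057,0.25,0,1],[0,0,0,-0.086,0.38,0,1],[0,0,0,-0.114,0.5,0,1],[0,0,0,-0.13,0.58,0,1],[0,0,0,-0.141,0.623,0,1],[0,0,0,-0.141,0.623,0,1],[0,0,0,-0.141,0.623,0,1]]'
sed -i 's/^for n,s.*/print("hole",rows((.5684,-.0178,.0815),pos=p,rot=r))\nfor n,s in():/' where.py
python3 where.py
```

```text
time: 12.12
tcp_pos: [0.5606, 0.1344, 0.2517]
tcp_rot: [3.11, 0.42, 0.001]
ft_force: [1.4, -0.8, -1.2]
width: 0.0158
grip_force: 30.0
time: 12.78
tcp_pos: [0.5679, -0.0161, 0.2515]
tcp_rot: [-3.111, -0.434, -0.001]
ft_force: [-0.4, 0.6, -0.8]
width: 0.0157
grip_force: 30.0
t 12.9833 p [ 0.5679 -0.0149  0.2514] sd [0.     0.0002 0.0001] z [ 3.e-04  8.e-04 -1.e+00] [ 0.28777138 -0.36155023 -1.24861067]
tip in sample -0.023569849293355472 -0.30568418292149974 0.18585831526661095
hole [ 0.      0.      0.     -0.0016  0.0121  0.6794]
```

```bash
python3 -m inch '[[0,0,0,-0.0016,0.012,0.08,1],[0,0,0,-0.0016,0.012,0.18,1],[0,0,0,-0.0016,0.012,0.28,1],[0,0,0,-0.0016,0.012,0.36,1],[0,0,0,-0.0016,0.012,0.42,1],[0,0,0,-0.0016,0.012,0.42,1],[0,0,0,-0.0016,0.012,0.42,1]]'
python3 where.py
```

```text
time: 13.57
tcp_pos: [0.568, -0.0192, 0.1459]
tcp_rot: [-3.111, -0.436, 0.002]
ft_force: [-0.2, -0.8, -1.2]
width: 0.0156
grip_force: 30.0
t 13.7667 p [ 0.5691 -0.0196  0.1473] sd [0.0002 0.0002 0.0003] z [ 1.6e-03  5.0e-04 -1.0e+00] [-0.18038979 -0.08223036 -0.16800734]
tip in sample -0.023864316715380657 -0.3105495223670318 0.08184902723410412
hole [ 0.      0.      0.     -0.0011 -0.0077  0.2634]
```

```bash
python3 -m inch '[[0,0,0,-0.001,-0.004,0.03,1],[0,0,0,-0.001,-0.006,0.07,1],[0,0,0,-0.001,-0.006,0.11,1],[0,0,0,-0.001,-0.006,0.15,1],[0,0,0,-0.001,-0.006,0.19,1],[0,0,0,-0.001,-0.006,0.22,1],[0,0,0,-0.001,-0.006,0.25,1],[0,0,0,-0.001,-0.006,0.25,1]]'
python3 where.py
```

```text
time: 14.43
tcp_pos: [0.5667, -0.0189, 0.0816]
tcp_rot: [-3.111, -0.433, 0.004]
ft_force: [0.1, -0.0, -1.3]
width: 0.0157
grip_force: 30.0
t 14.6333 p [ 0.5677 -0.0188  0.0835] sd [0.0004 0.     0.0006] z [-2.e-04  2.e-04 -1.e+00] [-0.44382447 -0.21272441 -1.66305855]
tip in sample -0.025009705079123524 -0.30931538108338313 0.01795182539765372
hole [ 0.      0.      0.      0.0037 -0.0031  0.0078]
```

Inside the hole and about 3 mm above rest, so I lower the last bit and release.

```bash
python3 -m inch '[[0,0,0,0.002,-0.002,0.005,1],[0,0,0,0.002,-0.002,0.01,1],[0,0,0,0.002,-0.002,0.011,1],[0,0,0,0.002,-0.002,0.011,1],[0,0,0,0.002,-0.002,0.011,1]]'
python3 -m inch '[[0,0,0,0,0,0,-0.6],[0,0,0,0,0,0,-0.6],[0,0,0,0,0,0,-1],[0,0,0,0,0,0,-1],[0,0,0,0,0,0,-1],[0,0,0,0,0,0,-1],[0,0,0,0,0,0,-1],[0,0,0,0,0,0,-1]]'
python3 -m inch '[[0,0,0,0,0,0,-1],[0,0,0,0,0,0,-1],[0,0,0,0,0,0,-1],[0,0,0,0,0,0,-1],[0,0,0,0,0,0,-1],[0,0,0,0,0,0,-1],[0,0,0,0,0,0,-1],[0,0,0,0,0,0,-1]]'
```

```text
time: 15.05
tcp_pos: [0.5681, -0.0183, 0.0809]
tcp_rot: [-3.112, -0.433, -0.0]
ft_force: [0.6, 0.2, -0.7]
width: 0.0159
grip_force: 30.0
time: 15.72
tcp_pos: [0.5681, -0.0183, 0.0808]
tcp_rot: [-3.112, -0.433, -0.0]
ft_force: [-0.1, 0.1, 0.8]
width: 0.061
grip_force: 0.0
time: 16.38
tcp_pos: [0.5681, -0.0182, 0.0808]
tcp_rot: [-3.111, -0.433, 0.0]
ft_force: [-0.1, -0.4, 0.3]
width: 0.0869
grip_force: 0.0
```

```bash
python3 -m inch '[[0,0,0,0,0,-0.06,-1],[0,0,0,0,0,-0.15,-1],[0,0,0,0,0,-0.27,-1],[0,0,0,0,0,-0.4,-1],[0,0,0,0,0,-0.52,-1],[0,0,0,0,0,-0.64,-1],[0,0,0,0,0,-0.64,-1],[0,0,0,0,0,-0.64,-1]]'
python3 -c '
from m import *
from rig import *
f=grab_frame("wrist");s=grab_frame("scene")
c=np.hstack([cv2.resize(f["frame"][140:240,140:340],(700,350))]);d=cv2.resize(s["frame"][120:220,225:325],(230,230))
k=np.zeros((590,700,3),np.uint8);k[:350]=c;k[355:585,:230]=d;cv2.imwrite("pics/end.png",k[:,:,::-1])'
```

```text
time: 17.05
tcp_pos: [0.569, -0.0181, 0.2426]
tcp_rot: [3.111, 0.433, 0.005]
ft_force: [-0.4, -0.2, -1.4]
width: 0.0872
grip_force: 0.0
```

View pics/end.png

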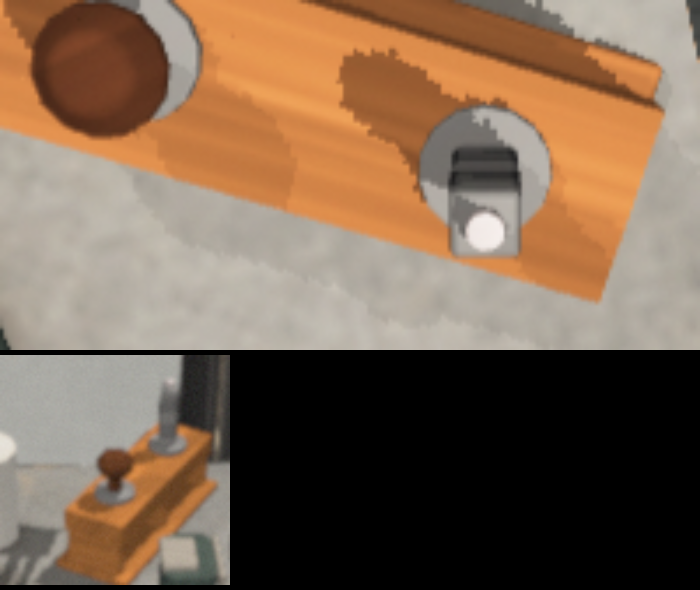

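The probe hangs upright, its collar flat on the stand at crop (485,170) and stub at (485,231), as it did at the start. The knob sits in its own hole at (100,65), and the gripper is clear.

```bash
python3 -c 'from rig import *;print(sign_off())'
```

```text
the job is handed in; nothing more can be done
None
```

I traced the seam once from the clamp bar to the free end at about 4 cm/s, with the tip held about 3 mm above the bead by measurement. The probe is back upright in its own hole, the knob punch was left in place, and the job was handed in at about 17 s; no verdict came back.

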